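Sweep the used sample jars into the collecting bay by the sink

ROBOT

A 7-joint arm with a two-finger parallel gripper is mounted at the origin on the work surface. World frame = base frame: x ahead of the robot, y to its left, z up, the work surface at z = 0. Lengths are in m, angles in rad, forces in N, time in s.
With the tool pointing down it reaches from about 0.4 to 0.925 m from the base axis. Payload 4.1 kg.
Tool frame: the origin (TCP) lies on the centre line of the jaws, within the pads' length; the fingertips stand 22 mm ahead of it and the grasp point (between the pads) lies 3 mm ahead of it (manip.tips_ahead is the distance from the TCP to the fingertips, in m); z points along the fingers, y is the line along which they close (so a half turn about z gives the same grasp; the last joint's range is limited). The gripper opens to 85 mm and grips with 20 to 120 N. Pads are 22 mm wide; open, the fingers measure 114 mm over their backs; the gripper's body (76 mm by 85 mm) begins 54 mm behind the grasp point. The pads swing forward as they close: fully open they stand 13 mm farther back than shut.
Start: joints at [1.036, 0.398, 0.045, 1.537, -0.019, 1.207, -0.051], TCP at [0.274, -0.589, 0.253] pointing down, gripper open.
Joint ranges: [-2.82, 2.82], [-0.49, 2.23], [-1.37, 1.46], [0, 2.46], [-1.36, 4.5], [0.23, 2], [-2.94, 2.94]. Speed limits (rad/s): [2.57, 2.57, 3.14, 3.14, 3.14, 3.14, 3.14].

INTERFACE

Orientations are given as a unit quaternion [w, x, y, z].
In Python, from cell import manip, eyes gives the robot as it stands. The module is installed in compiled form; this text tells all that it offers.
- The arm moves only by the tool carry_out, never from a script. Its argument "steps" is a list of rows, each an object with "travel": the shift along the tool's x, y, z in mm, a list of three; "twist": the turn, a rotation vector about the tool's x, y, z in rad, a list of three. A call has 1 to 10 rows; each row is the pose to reach, as a shift and turn from the pose commanded when the call began, along the tool's axes at that moment; what a row does not reach only later rows make up. A row lasts 1/8 s, in which the tool goes at most 62.5 mm and 10.7 degrees, less where a joint would pass 70% of its speed; a pose out of reach is approached as far as the arm can. A call with a gripper value outside its range is refused whole. "hand" is the finger opening in mm, from 0 to 85.4, set as the call begins (left out, the last holds). The fingers move at their own pace and stop on an object; "newtons" is the grip in N (left out, the last holds). Time passes only in rows, so rows that repeat a pose let the fingers close. It gives the time, the measured TCP pose, the force, the opening and the grip force at its end, in the units of the state.
- manip.observe(): the state, without advancing time (a new reading comes with each control period).
- eyes.snapshot(name): name is "side" or "top"; returns the picture (384x512x3 uint8, blue, green, red); there is no depth.
- eyes.camera_model(name): a dict with "mtx" (3x3 intrinsics, pixels), "rvec" (rotation vector, rad) and "tvec" (3), from world to camera coordinates, as OpenCV has them. Camera axes: x right, y down, z forward; pixel columns grow to the right and rows downward; lengths in m; the calibration is good to about 2 mm. A picture is of the moment at which its call begins. camera_model takes no time and is no camera call.
- manip.close_job(): hands the job in; it is judged then, once.
The state is a dict: "t": time; "joints": joint angles; "dq": joint speeds; "joint_efforts": joint torques, N m; "position": TCP position; "eef_rot": TCP orientation; "contact_force": force on the tool from outside, world axes, zero at the start; "ft_torque": the same for the moment, N m; "gripper_width": opening from 0.0 (shut) to 1.0 (fully open); "gripper_force": force on a finger pad.
Only numpy, scipy, OpenCV 4.12 (cv2) and the standard library are available. Lean on these libraries where they do the work, as an engineer would, in place of code of your own. Each camera call takes 0.05 s, during which the arm holds its last target. There are 200 camera calls.

TASK

Take the aluminium pusher by its upright grip and, with its straight blade, sweep the three squat amber jars up together: gather all three along the blade out on the open bench, then push them as one group through the open side of the low steel bay until every jar is completely inside it. Touch the jars with the pusher only, keep them standing upright, and leave the pusher standing on the bench, let go.

Things in the scene. Friction and masses are not known exactly. Their poses are not given: they have to be found in the camera images.
- pusher_grip (a point): Pusher, 0.25 kg, standing loose: aluminium foot 150 mm (its x) x 44 mm, 4 mm thick; on its +y edge a blade 30 mm high whose flat front faces +y, 22 mm ahead of the grip axis. Black grip 26 x 26 mm, square to x and y, top 95 mm up. The point is on the grip axis 75 mm above the underside: grasp here from above; z up. Not the flat steel ruler.
- jar_a_center (a point): A squat screw-top jar, amber glass, white cap: upright cylinder 32 mm in diameter, 38 mm tall, about 50 g, loose on the bench in the lane nearest the robot. The point is its centre, 19 mm above its underside; z up. The two 80 mm tall bottles of the same glass beside the way to the bay are not part of the job.
- jar_b_center (a point): A squat screw-top jar, amber glass, white cap: upright cylinder 32 mm in diameter, 38 mm tall, about 50 g, loose on the bench in the middle lane. The point is its centre, 19 mm above its underside; z up. The two 80 mm tall bottles of the same glass beside the way to the bay are not part of the job.
- jar_c_center (a point): A squat screw-top jar, amber glass, white cap: upright cylinder 32 mm in diameter, 38 mm tall, about 50 g, loose on the bench in the lane farthest from the robot. The point is its centre, 19 mm above its underside; z up. The two 80 mm tall bottles of the same glass beside the way to the bay are not part of the job.
- bay_mouth (a point): Collecting bay, fixed: a U of steel walls 25 mm high, 5 mm thick, no floor. The point is on the bench, mid open side; +y points into the bay, x along the open side. Inside 190 mm wide (x -95 to 95), 80 mm deep (y 0 to 80). The jars stand 75 to 145 mm in front (-y), about 44 mm apart in x, unevenly far out. The way between, as wide as the blade, is clear.
Not all that is in view belongs to the job. What is shaped like the part that bears jar_b_center but blue or red is not meant.

How it is judged:
By the outcome, as a careful person would: the job done as asked, in the order asked, and still so for the second after the job is handed in, with the robot touching nothing.
It also fails if it takes over 38 s, if anything falls off the work surface, if the arm or the gripper's body presses on something with over 40 N, if the wrist force passes 120 N, or if a joint passes its speed limit or range.

## Working session

There is one attempt and no reset: what is moved stays moved. The work goes in short steps, Python scripts to look and compute and a tool call to move; the robot and the scene stay as the last step left them, time stands still between calls to the robot, and variables do not carry over. Pictures are saved under pics/ and viewed, at most 10 in all, crops included, and the job is handed in when it is done.

Besides the shell and the picture viewer there is one more tool, called after "Call:" as name(argument=value, ...), one argument or row to a line, values as JSON. carry_out: Moves the arm, as the interface text tells. Its arguments: {"type":"object","properties":{"steps":{"type":"array","items":{"type":"object","properties":{"travel":{"type":"array","items":{"type":"number"}},"twist":{"type":"array","items":{"type":"number"}}}}},"hand":{"type":"number"},"newtons":{"type":"number"}},"required":["steps"]}

```bash
mkdir -p pics; python3 - <<'E'
from cell import manip, eyes
import cv2
for n in("side","top"):
    im=eyes.snapshot(n); cv2.imwrite(f"pics/{n}0.png",im)
    m=eyes.camera_model(n); print(n,m)
    cv2.imwrite(f"pics/{n}0b.png",cv2.resize(im,(800,600),interpolation=cv2.INTER_CUBIC))
s=manip.observe(); print(s, manip.tips_ahead)
E
```

```text
side {'mtx': array([[421.36520276,   0.        , 253.44939439],
       [  0.        , 421.36520276, 192.91724702],
       [  0.        ,   0.        ,   1.        ]]), 'rvec': array([ 0.52939346, -2.75400944,  1.05587108]), 'tvec': array([0.57357732, 0.23422661, 0.64003854])}
top {'mtx': array([[399.52769533,   0.        , 263.39432573],
       [  0.        , 399.52769533, 190.44076089],
       [  0.        ,   0.        ,   1.        ]]), 'rvec': array([ 2.10657584, -2.13647499,  0.22216612]), 'tvec': array([-0.02864364,  0.60858589,  0.73618501])}
{'t': 0.1, 'joints': array([ 1.03595814,  0.39912966,  0.04502448,  1.53771146, -0.01874121,
        1.20691238, -0.05069415]), 'dq': array([ 0.00092889, -0.00170381, -0.00052661, -0.00296287,  0.00141395,
        0.00175813, -0.00051374]), 'joint_efforts': array([ 2.78150423e-03, -4.76269805e+01,  1.36964779e+00, -2.54951960e+01,
        1.19217040e-02,  5.01740156e-03,  3.09454414e-06]), 'position': array([ 0.27423694, -0.5887487 ,  0.25237848]), 'eef_rot': array([-8.39799585e-04,  9.76336667e-01,  2.16254380e-01, -2.26000457e-04]), 'contact_force': array([ 0.74982738, -0.39755643, -0.31325636]), 'ft_torque': array([-0.00424835, -0.03664209,  0.02625657]), 'gripper_force': 0.0, 'gripper_width': 0.9983261965236415} 0.022
```

View pics/top0b.png

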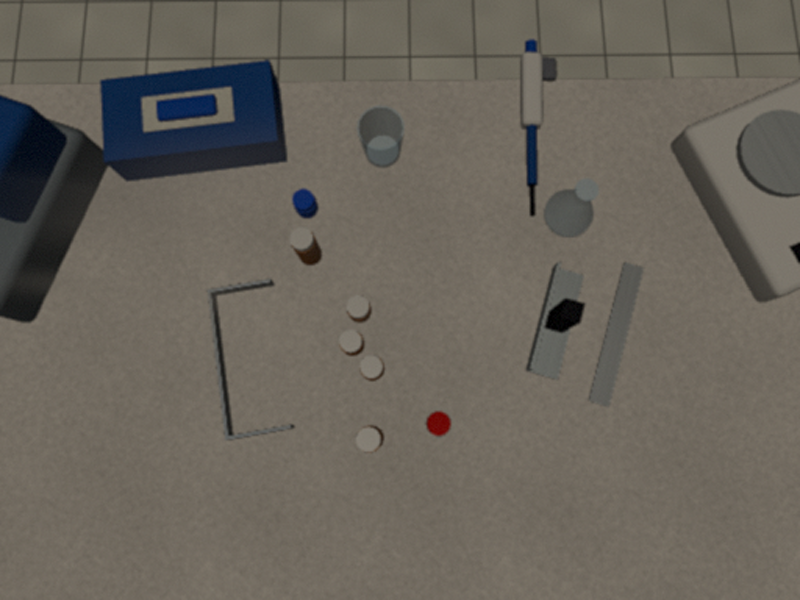

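View pics/side0b.png

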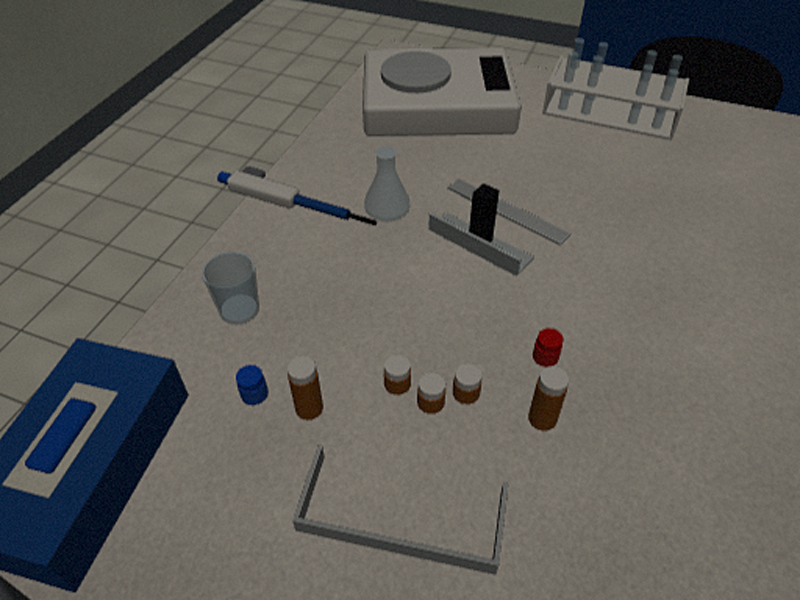

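The top view shows the pusher near (560,318) of 800x600, with the ruler beside it at (615,335). The three white-capped squat jars are at (358,308), (351,342) and (372,367). The tall bottles are at (304,245) and (368,438), and the bay opens to the right at x≈210–290.

The side view shows the jars at (398,375), (432,392) and (467,384), with amber bodies. The blue jar (251,384) and red jar (548,347) are decoys, and the tall bottles are (305,388) and (548,398). I'll enlarge these areas to confirm.

```bash
cat > h.py <<'E'
import numpy as np, cv2
from cell import manip, eyes
def ray(n,uv):
    m=eyes.camera_model(n); R=cv2.Rodrigues(m["rvec"])[0]; c=-R.T@m["tvec"]
    return c, R.T@np.linalg.inv(m["mtx"])@np.array([uv[0],uv[1],1.])
def plane(n,uv,z):
    c,d=ray(n,uv); return c+d*(z-c[2])/d[2]
def tri(uvt,uvs):
    m=[eyes.camera_model(n) for n in("top","side")]
    P=[q["mtx"]@np.c_[cv2.Rodrigues(q["rvec"])[0],q["tvec"]] for q in m]
    X=cv2.triangulatePoints(P[0],P[1],np.array(uvt,float).reshape(2,1),np.array(uvs,float).reshape(2,1)).ravel()
    return X[:3]/X[3]
def blobs(mask,lo,hi):
    n,l,s,c=cv2.connectedComponentsWithStats(mask.astype(np.uint8))
    return [(np.round(c[i],1),s[i].tolist()) for i in range(1,n) if lo<s[i][4]<hi]
E
python3 - <<'E'
from h import *
t=cv2.imread("pics/top0.png"); s=cv2.imread("pics/side0.png")
for n,im in(("top",t),("side",s)):
    h=cv2.cvtColor(im,cv2.COLOR_BGR2HSV); g=im.max(2)
    print(n,"med",np.median(im,axis=(0,1)))
    print("white",*blobs((im.min(2)>135),15,600),sep="\n ")
    print("dark",*blobs((g<35),60,800),sep="\n ")
    print("amber",*blobs((h[...,1]>140)&(h[...,0]<18)&(g>40),15,900),sep="\n ")
up=lambda im,x,y,w,hh:cv2.resize(im[y:y+hh,x:x+w],(400,300),interpolation=cv2.INTER_CUBIC)
M=np.vstack([np.hstack([up(t,325,160,96,72),up(s,260,105,112,84)]),np.hstack([up(t,125,160,160,120),up(s,180,220,200,150)])])
cv2.imwrite("pics/mont.png",np.clip(M*1.5,0,255).astype(np.uint8))
E
```

```text
top med [ 95. 106. 113.]
white
dark
 (array([177.2,  67.9]), [174, 47, 7, 44, 122])
 (array([ 55.2, 103.2]), [43, 86, 25, 31, 419])
 (array([ 29. , 162.3]), [14, 149, 31, 25, 461])
 (array([ 13.4, 195. ]), [0, 185, 29, 20, 390])
 (array([360.9, 201.5]), [349, 192, 24, 20, 333])
 (array([142.6, 240.9]), [138, 204, 10, 74, 76])
amber
 (array([196.6, 163. ]), [190, 155, 12, 14, 70])
 (array([280.3, 270.8]), [273, 264, 15, 15, 171])
side med [101. 110. 115.]
white
dark
 (array([125.1,  25.4]), [85, 0, 78, 54, 450])
 (array([315.9,  46.7]), [307, 37, 19, 21, 297])
 (array([60.4, 76.2]), [31, 52, 60, 47, 393])
 (array([ 14.4, 108.8]), [5, 99, 18, 16, 69])
 (array([  9.9, 122.8]), [0, 113, 27, 24, 89])
 (array([309.3, 135.3]), [300, 118, 19, 37, 503])
 (array([  7.5, 377.8]), [0, 369, 18, 15, 95])
amber
 (array([350.6, 221.9]), [342, 210, 18, 25, 264])
 (array([254.6, 246.1]), [246, 236, 17, 16, 126])
 (array([196.3, 255.1]), [185, 238, 21, 31, 363])
 (array([298.4, 252.3]), [290, 243, 18, 15, 121])
 (array([349.6, 262.2]), [340, 243, 23, 32, 358])
 (array([275.6, 258.2]), [267, 249, 18, 15, 131])
```

View pics/mont.png

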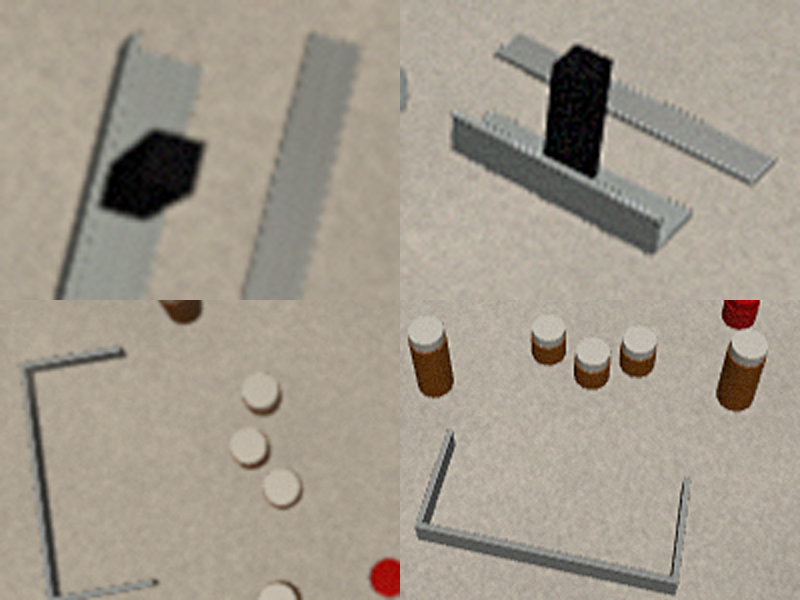

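The crops confirm the targets:
- **Pusher:** the foot with an upright black grip and a blade at the left in the top view. The flat bar right of it is the ruler.
- **Jars:** three squat amber ones with white caps, at top-view (229,197), (225,219), (238,235) on the 512-wide picture. The tall bottles, red jar and blue jar are excluded.

```bash
python3 - <<'E'
from h import *
np.set_printoptions(precision=4,suppress=True)
t=cv2.imread("pics/top0.png"); s=cv2.imread("pics/side0.png")
caps={}
for n,im in(("top",t),("side",s)):
    b=cv2.GaussianBlur(im,(3,3),0).min(2)
    r=[c for c,_ in blobs(b>(122 if n=="top" else 122),30,400)]; caps[n]=r; print(n,*r)
    g=(cv2.GaussianBlur(im,(3,3),0).max(2)<50).astype(np.uint8)
    x0,y0,x1,y1=(340,180,390,220) if n=="top" else (290,110,330,165)
    q=np.zeros_like(g);q[y0:y1,x0:x1]=g[y0:y1,x0:x1]
    k=max(cv2.findContours(q,0,1)[0],key=cv2.contourArea)
    print("grip hull",cv2.approxPolyDP(cv2.convexHull(k),2,True).reshape(-1,2).tolist())
    print("cam",ray(n,(0,0))[0])
for a in caps["top"]:
    for c in caps["side"]:
        X=tri(a,c)
        ca,da=ray("top",a); 
        m=eyes.camera_model("top"); p=cv2.projectPoints(X.reshape(1,3),m["rvec"],m["tvec"],m["mtx"],None)[0].ravel()
        if np.linalg.norm(p-a)<2 and 0.02<X[2]<.1: print("cap",a,c,X)
tp=dict(fe=(174.6,180.4),fb=(134.6,186.4),ne=(187.8,272.8),nb=(146.2,279.6),blf=(356.9,169.1),bln=(338,238))
sp=dict(fe=(206,286),fb=(188.5,333.5),ne=(323.5,311),nb=(317.5,359),blf=(274.6,136.6),bln=(333.4,166))
for k in tp: z=.03 if k[:2]=="bl" else .025; print(k,tri(tp[k],sp[k]),plane("top",tp[k],z)[:2],plane("side",sp[k],z)[:2])
E
```

```text
top
grip hull [[373, 195], [370, 205], [358, 212], [349, 209], [351, 200], [360, 192]]
cam [ 0.451 -0.028  0.842]
side
grip hull [[308, 118], [318, 122], [313, 154], [300, 147], [302, 125]]
cam [0.4314 0.4487 0.6372]
fe [0.6426 0.1507 0.0121] [0.6392 0.1478] [0.6386 0.1568]
fb [0.6307 0.2346 0.0128] [0.6274 0.2307] [0.6274 0.2388]
ne [0.4492 0.1192 0.0072] [0.4493 0.116 ] [0.4486 0.1285]
nb [0.4369 0.2006 0.0171] [0.4373 0.1984] [0.4365 0.2037]
blf [ 0.6609 -0.236   0.0241] [ 0.6574 -0.2346] [ 0.6604 -0.2296]
bln [ 0.5153 -0.1875  0.0291] [ 0.5139 -0.1874] [ 0.5163 -0.1866]
```

Call:
carry_out(
  steps=[
    {"travel": [26, -12, 3], "twist": [0, 0, -0.05]},
    {"travel": [77, -35, 9], "twist": [0, 0, -0.15]},
    {"travel": [130, -60, 16], "twist": [0, 0, -0.26]},
    {"travel": [186, -84, 23], "twist": [0, 0, -0.36]},
    {"travel": [242, -110, 30], "twist": [0, 0, -0.47]},
    {"travel": [298, -135, 36], "twist": [0, 0, -0.58]},
    {"travel": [347, -157, 42], "twist": [0, 0, -0.67]},
    {"travel": [389, -176, 47], "twist": [0, 0, -0.75]},
    {"travel": [415, -188, 50], "twist": [0, 0, -0.8]},
    {"travel": [428, -194, 52], "twist": [0, 0, -0.83]},
  ],
  hand=85,
)

```text
t: 1.35
position: [0.5812, -0.2307, 0.201]
eef_rot: [-0.0, 0.805, 0.593, -0.0]
contact_force: [0.8, -0.7, -0.1]
gripper_width: 0.991
gripper_force: 0.0
```

```bash
python3 - <<'E'
from h import *
np.set_printoptions(precision=4,suppress=True)
t=cv2.imread("pics/top0.png"); s=cv2.imread("pics/side0.png")
caps={}
for n,im in(("top",t),("side",s)):
    b=cv2.GaussianBlur(im,(3,3),0).astype(int)
    pts=[(229,197),(225,219),(238,235)] if n=="top" else [(254,233),(276,244),(298,238)]
    print(n,[b[y,x].tolist() for x,y in pts])
    med=np.median([b[y,x] for x,y in pts],axis=0); bg=np.median(im,axis=(0,1))
    th=(med.min()+bg.min())/2
    roi=np.zeros(b.shape[:2],bool)
    for x,y in pts: roi[y-12:y+12,x-11:x+12]=True
    r=blobs((b.min(2)>th)&roi,30,400); caps[n]=[c for c,_ in r]; print(th,r)
    # steel: R-B small
    d=(b[...,2]-b[...,0]); m=(d<8)&(b.max(2)>30); 
    q=np.zeros(m.shape,np.uint8)
    x0,y0,x1,y1=(125,170,198,290) if n=="top" else (180,275,335,372)
    q[y0:y1,x0:x1]=m[y0:y1,x0:x1]*255
    cv2.imwrite(f"pics/bay_{n}.png",q)
for a in caps["top"]:
    for c in caps["side"]:
        X=tri(a,c); m=eyes.camera_model("top"); p=cv2.projectPoints(X.reshape(1,3),m["rvec"],m["tvec"],m["mtx"],None)[0].ravel()
        print("cap",a,c,X,np.linalg.norm(p-a),plane("top",a,.038)[:2],plane("side",c,.038)[:2])
print("grip top",tri((365,198.5),(310,123.5)),plane("top",(365,198.5),.095),plane("side",(310,123.5),.095))
a=cv2.resize(t[168:292,120:205],(400,584),interpolation=cv2.INTER_CUBIC)
c=cv2.resize(s[272:372,180:335],(400,258),interpolation=cv2.INTER_CUBIC)
M=np.zeros((584,800,3),np.uint8);M[:,:400]=a;M[:258,400:]=c
M[280:538,400:]=cv2.resize(cv2.cvtColor(cv2.imread("pics/bay_side.png",0)[272:372,180:335],cv2.COLOR_GRAY2BGR),(400,258))
cv2.imwrite("pics/bay.png",np.clip(M*1.5,0,255).astype(np.uint8))
o=manip.observe();print(o["position"],o["eef_rot"],o["joints"])
E
```

```text
top [[111, 121, 126], [112, 122, 128], [112, 122, 128]]
103.5 [(array([228.2, 195.2]), [222, 189, 13, 13, 132]), (array([223.4, 217.2]), [217, 211, 13, 13, 132]), (array([236.8, 233.9]), [231, 228, 13, 13, 133])]
side [[117, 125, 129], [117, 125, 128], [118, 127, 129]]
109.0 [(array([253.7, 232.8]), [245, 227, 18, 13, 164]), (array([299.7, 238.7]), [292, 233, 17, 13, 173]), (array([276.1, 244.8]), [268, 239, 17, 13, 169])]
cap [228.2 195.2] [253.7 232.8] [0.6039 0.0349 0.0348] 0.18278716037602163 [0.6037 0.0347] [0.6027 0.0371]
cap [228.2 195.2] [299.7 238.7] [0.5567 0.0337 0.0664] 20.95807147547407 [0.6037 0.0347] [0.5234 0.0194]
cap [228.2 195.2] [276.1 244.8] [0.5824 0.0348 0.023 ] 11.462976812716988 [0.6037 0.0347] [0.5572 0.0467]
cap [223.4 217.2] [253.7 232.8] [0.578  0.0472 0.0554] 11.071081435778463 [0.5585 0.0443] [0.6027 0.0371]
cap [223.4 217.2] [299.7 238.7] [0.5356 0.0407 0.0691] 9.6555494700964 [0.5585 0.0443] [0.5234 0.0194]
cap [223.4 217.2] [276.1 244.8] [0.5584 0.0445 0.0348] 0.2773212640068899 [0.5585 0.0443] [0.5572 0.0467]
cap [236.8 233.9] [253.7 232.8] [0.5663 0.0284 0.0353] 21.12796206814108 [0.5244 0.0172] [0.6027 0.0371]
cap [236.8 233.9] [299.7 238.7] [0.5242 0.0174 0.0351] 0.22188947982023202 [0.5244 0.0172] [0.5234 0.0194]
cap [236.8 233.9] [276.1 244.8] [0.5468 0.0224 0.0045] 9.354900009446052 [0.5244 0.0172] [0.5572 0.0467]
grip top [ 0.585  -0.2324  0.0861] [ 0.583 -0.23   0.095] [ 0.583  -0.2215  0.095 ]
[ 0.5812 -0.2307  0.201 ] [-0.0003  0.8051  0.5931 -0.0001] [ 0.5251  0.4072 -0.284   1.6522  0.1246  1.1006 -0.0944]
```

View pics/bay.png

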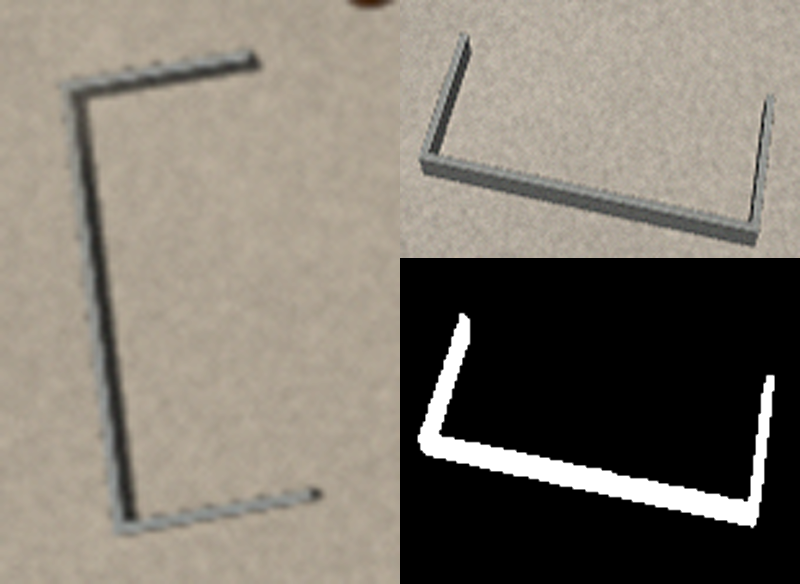

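The bay crop shows the top outer corners clearly: top view (67,85), (117,532), (250,53), (310,490) and side view (421,158), (757,228), (463,34), (773,96). The TCP already stands over the grip, so I descend and grasp.

Call:
carry_out(
  steps=[
    {"travel": [0, 0, 30]},
    {"travel": [0, 0, 75]},
    {"travel": [0, 0, 110]},
    {"travel": [0, 0, 123]},
    {"travel": [0, 0, 123]},
  ],
  hand=85,
)

```text
invalid input
```

Call:
carry_out(
  steps=[
    {"travel": [0, 0, 0]},
    {"travel": [0, 0, 0]},
    {"travel": [0, 0, 0]},
    {"travel": [0, 0, 0]},
    {"travel": [0, 0, 0]},
    {"travel": [0, 0, 0]},
    {"travel": [0, 0, 0]},
    {"travel": [0, 0, 0]},
  ],
  hand=15,
  newtons=60,
)

```text
invalid input
```

```bash
python3 - <<'E'
from h import *
np.set_printoptions(precision=4,suppress=True)
T=lambda x,y:(120+x/4.706,168+y/4.706); S=lambda x,y:(180+(x-400)/2.5806,272+y/2.5806)
tp=dict(fb=T(67,85),nb=T(117,532),fe=T(250,53),ne=T(310,490)); sp=dict(fb=S(421,158),nb=S(757,228),fe=S(463,34),ne=S(773,96))
for k in tp: print(k,tri(tp[k],sp[k]),plane("top",tp[k],.025)[:2],plane("side",sp[k],.025)[:2])
for n in("top","side"):cv2.imwrite(f"pics/{n}1.png",eyes.snapshot(n))
t=cv2.imread("pics/top1.png"); s=cv2.imread("pics/side1.png")
cv2.imwrite("pics/m1.png",np.clip(np.hstack([cv2.resize(t[130:320,120:420],(400,253)),cv2.resize(s[80:270,180:380],(400,380))[:253]])*1.4,0,255).astype(np.uint8))
o=manip.observe();print(o["position"],o["eef_rot"],o["joints"],o["gripper_width"]*85.4)
# other things on the bench: bottles' caps, red jar, blue jar
print("red",plane("top",(438*.64,424*.64),.038),"bottle near",plane("top",(368*.64,438*.64),.08),"far",plane("top",(302*.64,240*.64),.08))
E
```

```text
fb [0.6311 0.235  0.0143] [0.6282 0.2314] [0.6281 0.2387]
nb [0.4347 0.2027 0.019 ] [0.4345 0.201 ] [0.4349 0.2051]
fe [0.6439 0.1527 0.0173] [0.6417 0.151 ] [0.6417 0.1564]
ne [0.4494 0.1211 0.0176] [0.4507 0.1199] [0.4479 0.1249]
[ 0.5808 -0.2317  0.201 ] [-0.0003  0.8057  0.5923 -0.0001] [ 0.5261  0.4072 -0.2832  1.6521  0.1242  1.1005 -0.0946] 84.97086936743959
red [ 0.4494 -0.0684  0.038 ] bottle near [0.4344 0.0174 0.08  ] far [0.6805 0.1007 0.08  ]
```

View pics/m1.png

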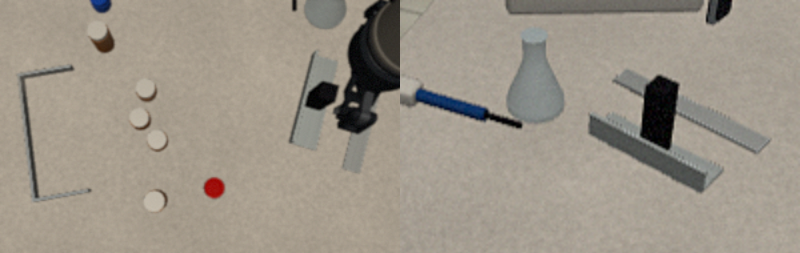

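The moves were refused because the rows had no "twist". The picture shows the pusher untouched at the grip (320,95 of the left half) and the arm behind it. I repeat the calls with twist included.

Call:
carry_out(
  steps=[
    {"travel": [0, 0, 30], "twist": [0, 0, 0]},
    {"travel": [0, 0, 75], "twist": [0, 0, 0]},
    {"travel": [0, 0, 110], "twist": [0, 0, 0]},
    {"travel": [0, 0, 123], "twist": [0, 0, 0]},
    {"travel": [0, 0, 123], "twist": [0, 0, 0]},
  ],
  hand=85,
  newtons=60,
)

```text
t: 2.08
position: [0.5797, -0.234, 0.0781]
eef_rot: [-0.0, 0.807, 0.591, -0.001]
contact_force: [1.1, -0.7, 0.6]
gripper_width: 0.995
gripper_force: 0.0
```

Call:
carry_out(
  steps=[
    {"travel": [0, 0, 0], "twist": [0, 0, 0]},
    {"travel": [0, 0, 0], "twist": [0, 0, 0]},
    {"travel": [0, 0, 0], "twist": [0, 0, 0]},
    {"travel": [0, 0, 0], "twist": [0, 0, 0]},
    {"travel": [0, 0, 0], "twist": [0, 0, 0]},
    {"travel": [0, 0, 0], "twist": [0, 0, 0]},
    {"travel": [0, 0, 0], "twist": [0, 0, 0]},
    {"travel": [0, 0, 0], "twist": [0, 0, 0]},
  ],
  hand=15,
  newtons=60,
)

```text
t: 3.08
position: [0.5814, -0.233, 0.0793]
eef_rot: [0.001, 0.806, 0.592, 0.001]
contact_force: [1.1, -0.4, 5.7]
gripper_width: 0.299
gripper_force: 60.6
```

Call:
carry_out(
  steps=[
    {"travel": [0, 0, -8], "twist": [0, 0, 0]},
    {"travel": [5, -2, -15], "twist": [0, 0, -0.05]},
    {"travel": [25, -9, -15], "twist": [0, 0, -0.15]},
    {"travel": [55, -20, -15], "twist": [0, 0, -0.26]},
    {"travel": [90, -32, -15], "twist": [0, 0, -0.36]},
    {"travel": [125, -45, -15], "twist": [0, 0, -0.43]},
    {"travel": [155, -55, -15], "twist": [0, 0, -0.47]},
    {"travel": [174, -62, -15], "twist": [0, 0, -0.47]},
    {"travel": [184, -66, -15], "twist": [0, 0, -0.47]},
    {"travel": [184, -66, -15], "twist": [0, 0, -0.47]},
  ],
)

```text
t: 4.32
position: [0.5727, -0.0371, 0.0932]
eef_rot: [0.0, 0.646, 0.763, -0.0]
contact_force: [0.7, -0.2, -3.0]
gripper_width: 0.297
gripper_force: 59.5
```

```bash
python3 - <<'E'
from h import *
for n in("top","side"):cv2.imwrite(f"pics/{n}2.png",eyes.snapshot(n))
t=cv2.imread("pics/top2.png"); s=cv2.imread("pics/side2.png")
M=np.hstack([cv2.resize(t[150:290,190:330],(400,400),interpolation=2),cv2.resize(s[180:300,210:330],(400,400),interpolation=2)])
cv2.imwrite("pics/m2.png",np.clip(M*1.5,0,255).astype(np.uint8))
o=manip.observe();print(o["position"],o["eef_rot"],o["contact_force"],o["gripper_width"]*85.4)
E
```

```text
[ 0.57280725 -0.03899101  0.09320233] [ 3.66875203e-04  6.47081886e-01  7.62420221e-01 -5.51242168e-04] [ 0.46852617  0.23008958 -2.12102351] 25.388788448044966
```

View pics/m2.png

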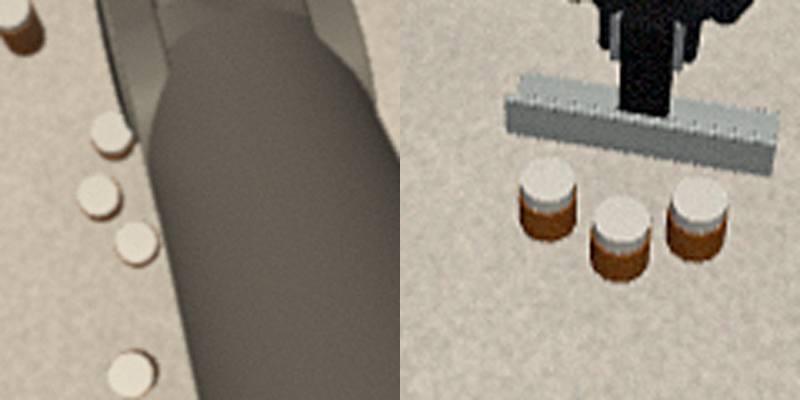

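The side view shows the pusher held level above the bench, its blade at (510–775,95–170) behind all three standing jars. I lower it and start the sweep straight along the bay's +y (tool +x).

Call:
carry_out(
  steps=[
    {"travel": [0, 0, 6], "twist": [0, 0, 0]},
    {"travel": [0, 0, 11], "twist": [0, 0, 0]},
    {"travel": [0, 0, 14], "twist": [0, 0, 0]},
    {"travel": [0, 0, 14], "twist": [0, 0, 0]},
  ],
)

```text
t: 4.92
position: [0.5728, -0.0377, 0.0794]
eef_rot: [0.0, 0.647, 0.763, -0.0]
contact_force: [-0.9, 0.0, 0.6]
gripper_width: 0.294
gripper_force: 59.9
```

```bash
python3 - <<'E'
from h import *
np.set_printoptions(precision=4,suppress=True)
s=eyes.snapshot("side");cv2.imwrite("pics/side3.png",s)
for k,uv in dict(l=(241.8,219),r=(321.6,232.2)).items(): print(k,plane("side",uv,.0143)[:2])
o=manip.observe();q=o["eef_rot"];print(o["position"],2*np.degrees(np.arctan2(q[2],q[1]))-90,o["contact_force"])
E
```

```text
l [ 0.6424 -0.0009]
r [ 0.4942 -0.0263]
[ 0.5729 -0.0377  0.0794] 9.438139369110687 [-1.0863 -1.2215  0.2105]
```

Call:
carry_out(
  steps=[
    {"travel": [3, 0, 0], "twist": [0, 0, 0]},
    {"travel": [9, 0, 0], "twist": [0, 0, 0]},
    {"travel": [16, 0, 0], "twist": [0, 0, 0]},
    {"travel": [23, 0, 0], "twist": [0, 0, 0]},
    {"travel": [30, 0, 0], "twist": [0, 0, 0]},
    {"travel": [37, 0, 0], "twist": [0, 0, 0]},
    {"travel": [44, 0, 0], "twist": [0, 0, 0]},
    {"travel": [51, 0, 0], "twist": [0, 0, 0]},
    {"travel": [57, 0, 0], "twist": [0, 0, 0]},
    {"travel": [60, 0, 0], "twist": [0, 0, 0]},
  ],
)

```text
t: 6.22
position: [0.5629, 0.0222, 0.0794]
eef_rot: [0.0, 0.646, 0.763, -0.0]
contact_force: [-0.0, -2.1, 1.8]
gripper_width: 0.299
gripper_force: 60.1
```

```bash
python3 - <<'E'
from h import *
np.set_printoptions(precision=4,suppress=True)
s=eyes.snapshot("side")
cv2.imwrite("pics/m4.png",np.clip(cv2.resize(s[180:372,180:380],(600,576),interpolation=2)*1.5,0,255).astype(np.uint8))
o=manip.observe();q=o["eef_rot"];print(o["position"],2*np.degrees(np.arctan2(q[2],q[1]))-90,o["contact_force"])
E
```

```text
[0.5629 0.0226 0.0794] 9.49860830339918 [ 0.4679 -1.543   0.0715]
```

View pics/m4.png

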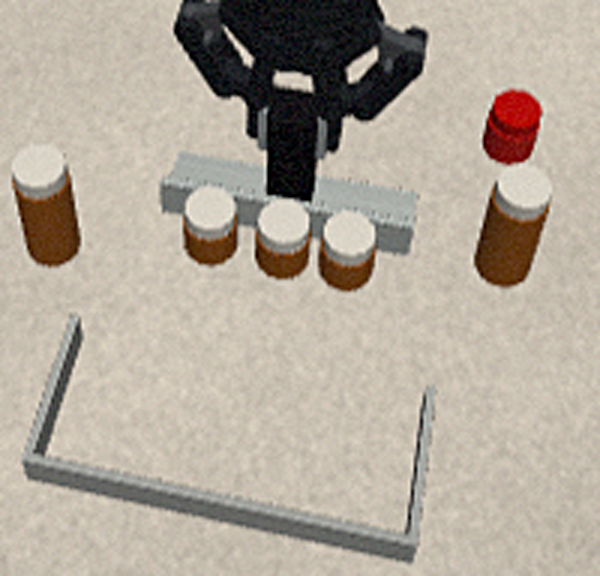

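All three jars stand side by side along the blade, at (210,225), (283,238) and (347,250), still on the open bench. Next I push the group into the bay.

Call:
carry_out(
  steps=[
    {"travel": [4, 0, 0], "twist": [0, 0, 0]},
    {"travel": [12, 0, 0], "twist": [0, 0, 0]},
    {"travel": [22, 0, 0], "twist": [0, 0, 0]},
    {"travel": [32, 0, 0], "twist": [0, 0, 0]},
    {"travel": [42, 0, 0], "twist": [0, 0, 0]},
    {"travel": [52, 0, 0], "twist": [0, 0, 0]},
    {"travel": [62, 0, 0], "twist": [0, 0, 0]},
    {"travel": [72, 0, 0], "twist": [0, 0, 0]},
    {"travel": [79, 0, 0], "twist": [0, 0, 0]},
    {"travel": [84, 0, 0], "twist": [0, 0, 0]},
  ],
)

```text
t: 7.52
position: [0.5492, 0.1048, 0.0794]
eef_rot: [0.0, 0.646, 0.763, -0.0]
contact_force: [0.2, -7.5, 6.4]
gripper_width: 0.297
gripper_force: 60.9
```

Call:
carry_out(
  steps=[
    {"travel": [4, 0, 0], "twist": [0, 0, 0]},
    {"travel": [11, 0, 0], "twist": [0, 0, 0]},
    {"travel": [19, 0, 0], "twist": [0, 0, 0]},
    {"travel": [26, 0, 0], "twist": [0, 0, 0]},
    {"travel": [31, 0, 0], "twist": [0, 0, 0]},
    {"travel": [34, 0, 0], "twist": [0, 0, 0]},
    {"travel": [34, 0, 0], "twist": [0, 0, 0]},
  ],
)

```text
t: 8.4
position: [0.5434, 0.1394, 0.0793]
eef_rot: [-0.0, 0.646, 0.763, 0.001]
contact_force: [-0.0, -1.1, 3.1]
gripper_width: 0.297
gripper_force: 60.4
```

```bash
python3 - <<'E'
from h import *
np.set_printoptions(precision=4,suppress=True)
s=eyes.snapshot("side")
cv2.imwrite("pics/m5.png",np.clip(cv2.resize(s[180:372,180:380],(600,576),interpolation=2)*1.5,0,255).astype(np.uint8))
o=manip.observe();q=o["eef_rot"];print(o["position"],2*np.degrees(np.arctan2(q[2],q[1]))-90,o["contact_force"])
E
```

```text
[0.5434 0.1393 0.0793] 9.493955046685215 [1.0457 0.4292 4.0837]
```

View pics/m5.png

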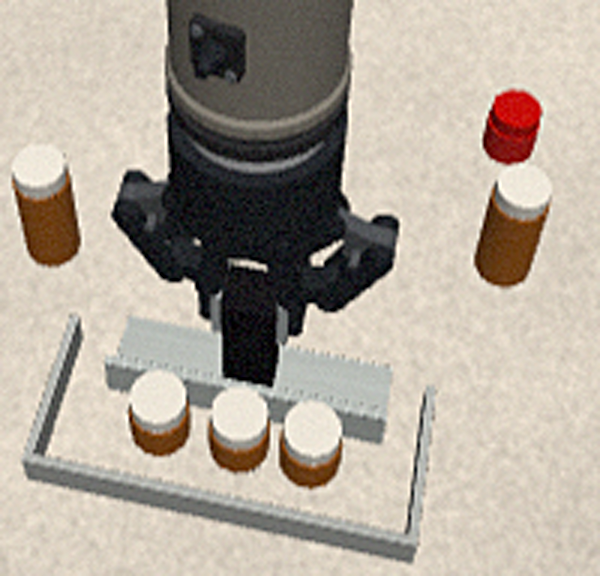

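All three jars stand upright inside the bay, at (160,412), (240,430) and (312,443), with the blade past the mouth. Now I release and withdraw upward.

Call:
carry_out(
  steps=[
    {"travel": [0, 0, 0], "twist": [0, 0, 0]},
    {"travel": [0, 0, 0], "twist": [0, 0, 0]},
    {"travel": [0, 0, 0], "twist": [0, 0, 0]},
    {"travel": [0, 0, 0], "twist": [0, 0, 0]},
    {"travel": [0, 0, 0], "twist": [0, 0, 0]},
  ],
  hand=60,
)

```text
t: 9.07
position: [0.5435, 0.1382, 0.0792]
eef_rot: [-0.0, 0.646, 0.763, -0.0]
contact_force: [-0.1, 0.5, 0.1]
gripper_width: 0.701
gripper_force: 0.0
```

Call:
carry_out(
  steps=[
    {"travel": [0, 0, -8], "twist": [0, 0, 0]},
    {"travel": [0, 0, -25], "twist": [0, 0, 0]},
    {"travel": [0, 0, -55], "twist": [0, 0, 0]},
    {"travel": [-20, 0, -95], "twist": [0, 0, 0]},
    {"travel": [-65, 0, -120], "twist": [0, 0, 0]},
    {"travel": [-120, 0, -130], "twist": [0, 0, 0]},
    {"travel": [-170, 0, -135], "twist": [0, 0, 0]},
    {"travel": [-200, 0, -135], "twist": [0, 0, 0]},
    {"travel": [-200, 0, -135], "twist": [0, 0, 0]},
    {"travel": [-200, 0, -135], "twist": [0, 0, 0]},
  ],
)

```text
t: 10.32
position: [0.5765, -0.0576, 0.2151]
eef_rot: [0.0, 0.646, 0.763, 0.001]
contact_force: [0.5, 0.6, 0.5]
gripper_width: 0.703
gripper_force: 0.0
```

```bash
python3 - <<'E'
from h import *
t=eyes.snapshot("top");s=eyes.snapshot("side")
M=np.hstack([cv2.resize(t[150:310,120:280],(400,400),interpolation=2),cv2.resize(s[200:372,180:352],(400,400),interpolation=2)])
cv2.imwrite("pics/m6.png",np.clip(M*1.5,0,255).astype(np.uint8))
E
```

```text
(no output)
```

View pics/m6.png

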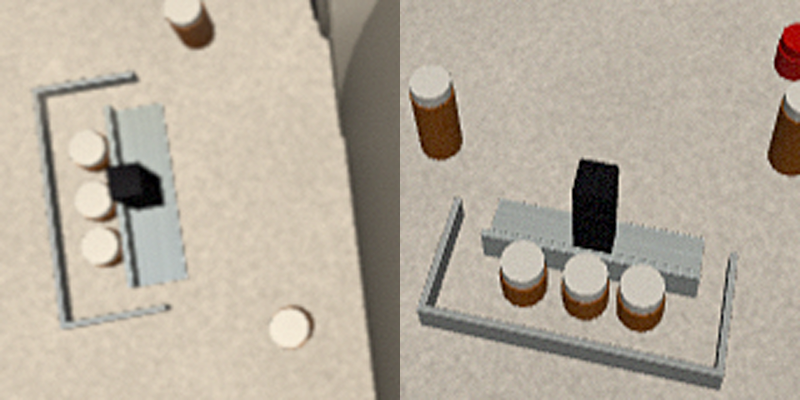

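Both views show the three jars upright and fully inside the bay, at (88,150), (95,200) and (100,245) in the top view. The pusher stands free behind them and the bottles have not moved.

```bash
python3 -c "
from cell import manip
print(manip.close_job())"
```

```text
the job is handed in; nothing more can be done
None
```

The job is handed in: all three amber jars were gathered along the blade and pushed as one group fully inside the bay, upright, and the pusher stands released on the bench; the last move ended at about 10.3 s of the 38 s allowed.

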